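Clamp a core ring in the marking station

TASK

Get the aluminium core ring that is standing on the marking station's spindle ready for numbering: put the blue silicone ring cap over the ring's upper edge so that it sits flat and fully down, then swing the steel C-washer in under the spindle head, over the cap, until it is fully home against its stop. Leave the core ring standing on its seat, let go of everything, and do not disturb the other things on the bench.

Things in the scene. Friction and masses are not known exactly. Their poses are not given: they have to be found in the camera images.
- marking_station: Fixed station for numbering soil core rings. Origin on the axis of its vertical spindle at bench level, z up. In its frame: aluminium base plate x -75 to 200, y -75 to 111, 20 mm thick; ring seat, spindle and head on the z axis; pivot post (22 mm thick, 100 mm high, its screw to 112 mm) at y = +78 mm; blue marking head on the +x side.
- ring_seat (a point): Centre of the steel seat disc (76 mm across) that the core ring stands on, on the spindle axis, 40 mm above the bench. A black plug, 45 mm across and 12 mm tall, centres the ring on it.
- spindle_head (a point): Centre of the top of the dark spindle head, on the spindle axis, 122.5 mm above the bench. The head is 24 mm across and 14 mm tall; below it the spindle is 12 mm thick.
- marker_nose (a point): Tip of the dot-peen marking head's steel nose, 34 mm from the spindle axis and 64 mm above the bench, pointing at the core ring. The nose reaches 80 mm above the bench; the blue head behind it (30 to 165 mm beyond this point, 72 mm wide) 87 mm.
- swing_washer (a joint): Angle of the steel swing C-washer: 0 = home at its stop, spindle at the bottom of its slot; grows as it swings away, clockwise from above, to 1.9; starts at 1.1 to 1.7. It turns 3 mm above a fully seated cap and 2.5 mm below the spindle head: a cap that is not down blocks it, and when home no cap can pass it. Slightly stiff (0.5 N at the knob), stays where left.
- washer_pivot (a point): Vertical hinge axis of the swing C-washer at the height of its underside, 100 mm above the bench, 78 mm from the spindle axis. The washer is a flat C, 6 mm thick and 50 mm across, its centre 78 mm from this axis, turning level.
- washer_knob (a point): Middle of the upright red push knob of the swing C-washer: a cylinder 14 mm thick standing from 106 to 134 mm above the bench, 118 mm from the pivot, on the line from the pivot through the washer's centre, 40 mm beyond that centre.
- ring_cap: Loose blue silicone ring cap lying right way up (skirt down) on the bench: 66 mm outside, 16 mm tall, about 28 g. Its 6 mm top flange has a 34 mm hole that passes the spindle head; below it a skirt, 10 mm deep and 58 mm inside, goes around the ring's upper edge. Origin at the centre of its underside, z up; seated, the origin is 81 mm and the top 97 mm above the bench.
- core_ring: Loose aluminium soil core ring standing upright on the seat around the spindle: 53 mm outside, 50 mm inside, 51 mm tall, 33 g. Origin at the centre of its underside (40 mm above the bench when seated; its upper edge is then 91 mm above the bench).
- sample_tin: Bystander: lidded aluminium moisture tin, 63 mm across, 40 mm tall; origin under its centre.
- beaker: Bystander: clear glass beaker, 74 mm across the rim, 94 mm tall; origin under its centre.
- pestle: Bystander: steel pestle lying on the bench along its own x, 138 mm long, thickest 33 mm; origin under its middle.
- ring_stand: Bystander, fixed: slotted black polypropylene stand, 90 x 212 x 50 mm, holding the three spare rings in a row along its y; origin under its centre.
- spare_ring_1: Bystander: aluminium core ring lying in the stand, 53 mm across, top about 63 mm above the bench; origin at the middle of its lowest line.
- spare_ring_2: Bystander: like spare_ring_1, in the middle slot.
- spare_ring_3: Bystander: like spare_ring_1, in the third slot.

How it is judged:
By the outcome, as a careful person would: the job done as asked, in the order asked, and still so for the second after the job is handed in, with the robot touching nothing.
It also fails if it takes over 61 s, if anything falls off the work surface, if the arm or the gripper's body presses on something with over 40 N, if the wrist force passes 120 N, or if a joint passes its speed limit or range.

ROBOT

A 6-joint arm with a two-finger parallel gripper is mounted at the origin on the work surface. World frame = base frame: x ahead of the robot, y to its left, z up, the work surface at z = 0. Lengths are in m, angles in rad, forces in N, time in s.
With the tool pointing down it reaches from about 0.25 to 0.725 m from the base axis. Payload 4 kg.
Tool frame: the origin (TCP) lies on the centre line of the jaws, within the pads' length; the fingertips stand 17 mm ahead of it and the grasp point (between the pads) lies 2 mm behind it; z points along the fingers, y is the line along which they close (so a half turn about z gives the same grasp; the last joint's range is limited). The gripper opens to 85 mm and grips with 20 to 120 N. Pads are 22 mm wide; open, the fingers measure 114 mm over their backs; the gripper's body (76 mm by 85 mm) begins 54 mm behind the grasp point. The pads swing forward as they close: fully open they stand 13 mm farther back than shut.
Start: joints at [-1.253, 0.241, 0.005, 1.335, 0, 1.571], TCP at [0.156, -0.475, 0.225] pointing down, gripper open.
Joint ranges: [-2.72, 2.72], [-1.05, 1.87], [-1.09, 1.28], [-1.99, 2.15], [-1.42, 1.44], [-3.14, 3.14]. Speed limits (rad/s): [2.79, 2.79, 3.14, 3.14, 3.14, 3.14].

INTERFACE

Orientations are given as a unit quaternion [x, y, z, w].
In Python, from workcell import bot, camera, get_calibration gives the robot as it stands.
- The arm moves only by the tool apply_moves, never from a script. Its argument "steps" is a list of rows, each a list of 3 entries, a list of its own where there are three numbers: the shift along the tool's x, y, z as a fraction of full scale, then the turn, a rotation vector about the tool's x, y, z as a fraction of full scale, then the opening, from 0 (shut) to 1 (fully open). A call has exactly 8 rows; each row shifts and turns the commanded pose from where the row before left it, along the tool's axes as they then stand; what a row does not reach is not made up. Full scale, the value 1, is 20 cm for a shift and pi rad for a turn. A row lasts 1/12 s, in which the tool goes at most 41.7 mm and 7.16 degrees, less where a joint would pass 70% of its speed; a pose out of reach is approached as far as the arm can. A call with a number of a shift or a turn outside -1 to 1 is refused whole. A call with a gripper value outside its range is refused whole. The fingers move at their own pace and stop on an object; the grip force is fixed at half the most. Time passes only in rows, so rows that do not move let the fingers close, or fill a call up. It gives the time, the measured TCP pose, the force, the opening and the grip force at its end, in the units of the state.
- bot.get_obs(): the state, without advancing time (a new reading comes with each control period).
- camera(name): name is "side" or "top" or "wrist"; returns (picture, depth): 384x512x3 uint8, red, green, blue; 384x512 float32, m along the optical axis (not along the pixel's ray), 0 where there is no reading.
- get_calibration(name): a dict with "fov_y" (degrees; the focal length in pixels is half the picture's height over the tangent of half this angle, whatever the lens; pixels are square), "cx", "cy" (the principal point, pixels), "rvec" (rotation vector, rad) and "tvec" (3), from world to camera coordinates, as OpenCV has them. Camera axes: x right, y down, z forward; pixel columns grow to the right and rows downward; lengths in m; the calibration is good to about 2 mm. A picture is of the moment at which its call begins: read the wrist's pose just before it. get_calibration takes no time and is no camera call; for the wrist camera it gives the pose at the moment of the call.
- bot.job_done(): hands the job in; it is judged then, once.
The state is a dict: "clock": time; "joint_pos": joint angles; "joint_vel": joint speeds; "tau": joint torques, N m; "eef_pos": TCP position; "tool_rot": TCP orientation; "ft_force": force on the tool from outside, world axes, zero at the start; "ft_torque": the same for the moment, N m; "grip_width": finger opening in m; "grasp_force": force on a finger pad.
Only numpy, scipy, OpenCV 4.12 (cv2) and the standard library are available. Lean on these libraries where they do the work, as an engineer would, in place of code of your own. Each camera call takes 0.05 s, during which the arm holds its last target. There are 200 camera calls.

## Working session

There is one attempt and no reset: what is moved stays moved. The work goes in short steps, Python scripts to look and compute and a tool call to move; the robot and the scene stay as the last step left them, time stands still between calls to the robot, and variables do not carry over. Pictures are saved under pics/ and viewed, at most 10 in all, crops included, and the job is handed in when it is done.

Besides the shell and the picture viewer there is one more tool, called as name(argument=value, ...), one argument or row to a line, values as JSON. apply_moves: Moves the arm, as the interface text tells. Its arguments: {"type":"object","properties":{"steps":{"type":"array"}},"required":["steps"]}

```bash
ls; mkdir -p pics; cat > h.py <<'E'
import numpy as np, cv2
from workcell import bot, camera, get_calibration
from scipy.spatial.transform import Rotation as R
def cal(n):
    c=get_calibration(n); f=192/np.tan(np.radians(c['fov_y'])/2)
    return f,c['cx'],c['cy'],R.from_rotvec(np.ravel(c['rvec'])).as_matrix(),np.ravel(c['tvec'])
def cloud(n,d):
    f,cx,cy,M,t=cal(n); v,u=np.mgrid[:384,:512]
    P=np.stack([(u-cx)/f*d,(v-cy)/f*d,d],-1)
    return (P-t)@M
def onplane(n,u,v,z):
    f,cx,cy,M,t=cal(n); r=M.T@np.array([(u-cx)/f,(v-cy)/f,1]); o=-M.T@t
    return o+r*(z-o[2])/r[2]
def proj(n,p):
    f,cx,cy,M,t=cal(n); q=M@np.array(p)+t
    return q[:2]/q[2]*f+[cx,cy]
E
python3 - <<'E'
from h import *
o=bot.get_obs(); print({k:np.round(v,3).tolist() for k,v in o.items()})
for n in ['top','side']:
    p,d=camera(n); np.savez('pics/'+n+'0.npz',p=p,d=d); cv2.imwrite(f'pics/{n}0.png',cv2.resize(p[:,:,::-1],(800,600)))
    print(n,get_calibration(n),(d==0).mean())
E
```

```text
pics
{'clock': 0.0, 'joint_pos': [-1.253, 0.241, 0.004, 1.335, -0.0, 1.571], 'joint_vel': [0.001, 0.001, -0.001, -0.001, -0.002, 0.003], 'tau': [0.001, -37.232, 25.241, 0.017, 0.0, -0.0], 'eef_pos': [0.156, -0.474, 0.224], 'tool_rot': [0.987, 0.158, -0.0, -0.001], 'ft_force': [0.47, -0.795, -0.012], 'ft_torque': [0.012, -0.04, -0.025], 'grasp_force': 0.0, 'grip_width': 0.086}
top {'fov_y': 51.1815883819142, 'cx': 262.9313056424595, 'cy': 195.80590011590033, 'rvec': array([ 2.09095331, -2.15277232,  0.188369  ]), 'tvec': array([-0.11013815,  0.57552157,  1.27858851])} 0.004048665364583333
side {'fov_y': 42.21115564458998, 'cx': 254.02821798376885, 'cy': 187.25042300693116, 'rvec': array([ 0.12190046, -2.70201039,  1.54422834]), 'tvec': array([0.55408299, 0.17214012, 1.3627442 ])} 0.0037994384765625
```

View pics/top0.png

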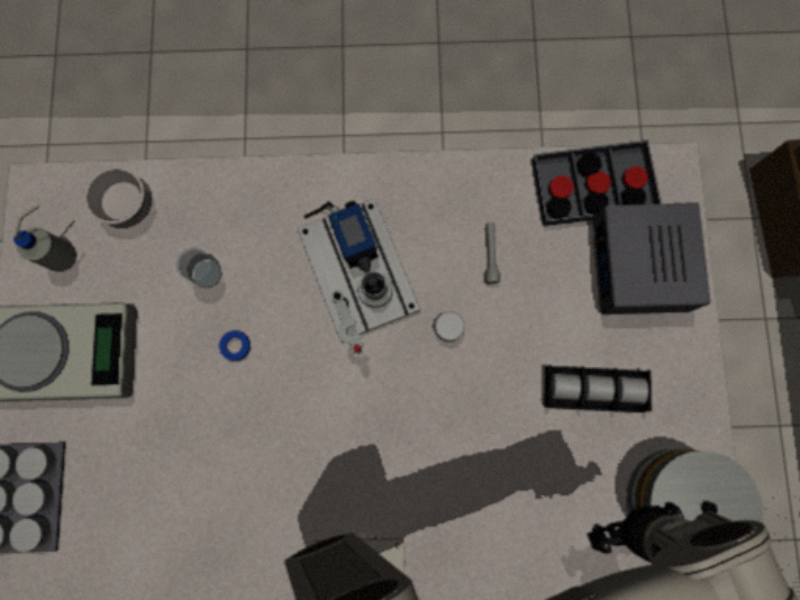

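View pics/side0.png

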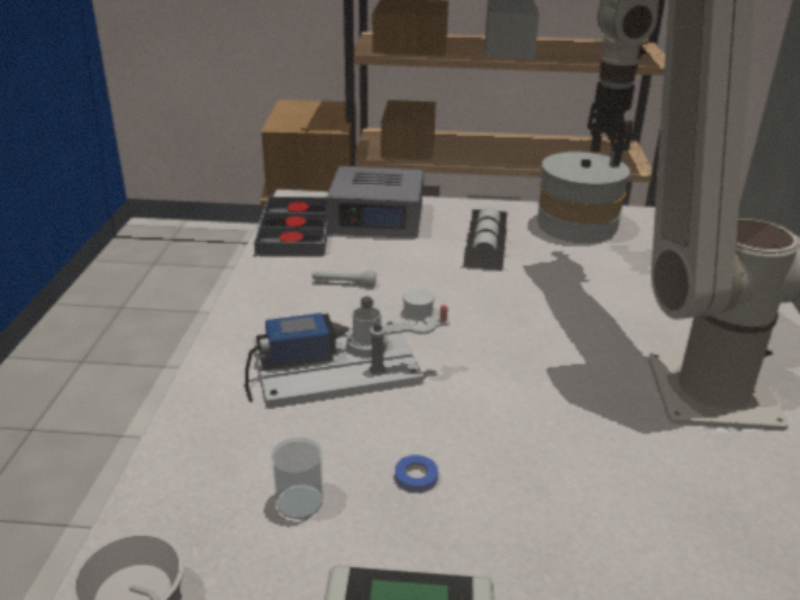

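The top view shows the cap at (235,346), spindle head (375,287), pivot post (338,296), red knob (357,349) and beaker (203,268), all in enlarged pixels. The side view shows the ring upright on its seat with the washer swung away. Next I'll measure positions.

```bash
python3 - <<'E'
from h import *
for n in ['top','side']:
    z=np.load(f'pics/{n}0.npz'); p=z['p'];d=z['d']; C=cloud(n,d)
    hsv=cv2.cvtColor(p,cv2.COLOR_RGB2HSV)
    blue=(hsv[...,0]>100)&(hsv[...,0]<130)&(hsv[...,1]>130)&(C[...,2]<.05)&(C[...,2]>-.02)&(C[...,0]<.8)
    k,l,s,c=cv2.connectedComponentsWithStats(blue.astype(np.uint8))
    for i in range(1,k):
        if s[i,4]>60:
            Q=C[l==i]; t=Q[(Q[:,2]>.010)]; pts=np.argwhere(l==i)[:,::-1].astype(np.float32)
            (u,v),ax,an=cv2.fitEllipse(cv2.convexHull(pts)); print(n,'blue',s[i],Q.mean(0).round(4),np.percentile(t,[1,99],axis=0).round(4).tolist(),'ell z16',onplane(n,u,v,.016 if n=='top' else .012).round(4),ax)
    red=((hsv[...,0]<8)|(hsv[...,0]>172))&(hsv[...,1]>120)&(C[...,2]>.09)&(C[...,2]<.15)
    k,l,s,c=cv2.connectedComponentsWithStats(red.astype(np.uint8))
    for i in range(1,k):
        if s[i,4]>8: print(n,'red',s[i],np.median(C[l==i],0).round(4),C[l==i][:,2].max())
    # head top
    for lo,hi,name in [(.117,.128,'head'),(.105,.116,'post/knob'),(.0975,.1085,'washer'),(.034,.046,'seat/tin')]:
        m=(C[...,2]>lo)&(C[...,2]<hi)&(C[...,0]<.8)&(C[...,0]>.2)
        k,l,s,c=cv2.connectedComponentsWithStats(m.astype(np.uint8))
        for i in range(1,k):
            if s[i,4]>10: print(n,name,s[i],C[l==i].mean(0).round(4))
    # approx axis
    print([ (n,C[int(v*.64),int(u*.64)].round(4).tolist()) for u,v in ([(375,287),(338,296),(357,349),(203,268),(347,315)] if n=='top' else [(366,302),(377,328)])])
z=np.load('pics/top0.npz');p=z['p'][:,:,::-1]
cv2.imwrite('pics/crop1.png',cv2.resize(p[120:240,180:300],(600,600),interpolation=cv2.INTER_CUBIC))
E
```

```text
top blue [141 212  19  19 191] [0.5045 0.2584 0.0141] [[0.4769, 0.2301, 0.0103], [0.5344, 0.2885, 0.0212]] ell z16 [0.5044 0.2582 0.016 ] (18.174806594848633, 18.847375869750977)
top red [227 221   4   4  13] [ 0.4774 -0.0176  0.1315] 0.13975663874179906
top head [ 13 147  14  15  65] [0.7154 0.6493 0.121 ]
top head [234 176   8   7  38] [ 0.616  -0.0477  0.1215]
top head [414 296  10  14  24] [ 0.2215 -0.5816  0.122 ]
top post/knob [ 10 146  22  21 145] [0.7142 0.649  0.1106]
top post/knob [212 186  20  37 152] [0.5411 0.0101 0.1076]
top washer [ 386  130   68   67 3115] [ 0.6596 -0.6386  0.1006]
top washer [ 11 146  22  21  89] [0.7096 0.6435 0.1038]
top washer [211 185  22  42 256] [0.5354 0.0071 0.1046]
top washer [427 289   5   4  11] [ 0.2545 -0.6257  0.1006]
top washer [433 288  10   2  12] [ 0.2603 -0.6499  0.1006]
top washer [411 293  15  17  40] [ 0.2237 -0.5849  0.1007]
top seat/tin [ 31 154  13  18  43] [0.7072 0.6353 0.04  ]
top seat/tin [118 162  14  14  28] [0.6879 0.3492 0.041 ]
top seat/tin [382 164   3  12  17] [ 0.6503 -0.5356  0.041 ]
top seat/tin [131 169   8  13
[... 2049 characters left out ...]
[ 0.4249 -0.4745  0.0414]
side seat/tin [318 152   6   5  18] [ 0.3589 -0.471   0.0393]
side seat/tin [298 159  25   6  79] [ 0.3965 -0.4049  0.0404]
side seat/tin [258 185  20  12 172] [ 0.5297 -0.2004  0.0382]
side seat/tin [222 212  16  14 108] [ 0.629  -0.0246  0.0393]
side seat/tin [246 214   3   7  17] [ 0.5806 -0.0455  0.038 ]
side seat/tin [169 223  47  10 140] [0.7252 0.0278 0.0402]
side seat/tin [238 230   8   5  27] [0.5881 0.034  0.0412]
side seat/tin [181 296  20   6  61] [0.6766 0.3002 0.0412]
side seat/tin [176 308  31  15 127] [0.6643 0.3555 0.0401]
side seat/tin [110 360   3  13  23] [0.7941 0.4964 0.0398]
[('side', [0.6164, -0.0382, 0.12]), ('side', [0.59, 0.0284, 0.1123])]
```

View pics/crop1.png

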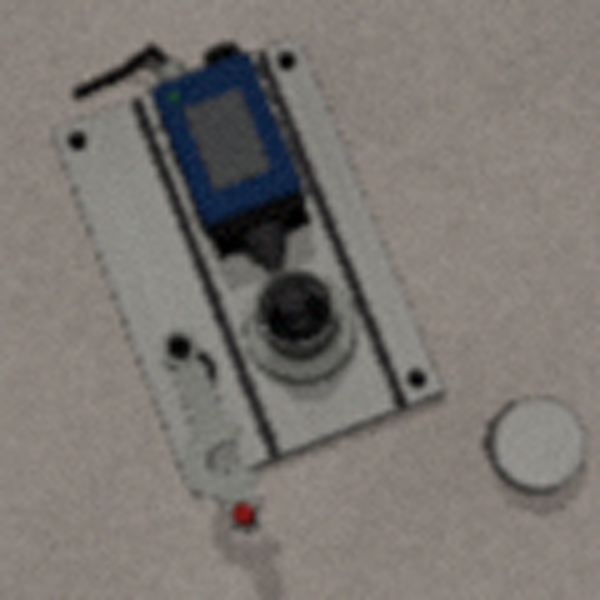

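Crop: spindle head near (293,297), pivot screw (180,346), knob (244,514), plate corners near (57,130), (297,42), (443,394). Now I'll refine the station pose.

```bash
python3 - <<'E'
from h import *
f=lambda n,u,v,z:onplane(n,180+u/5,120+v/5,z)
A,B,D=[f('top',*c,.02)[:2] for c in [(55,130),(299,40),(444,393)]]
print('corners',A,B,D,np.linalg.norm(A-B),np.linalg.norm(B-D))
x=(B-D)/np.linalg.norm(B-D); y=(A-B)/np.linalg.norm(A-B); print('yaw',np.arctan2(x[1],x[0]),np.arctan2(-y[0],y[1]))
yaw=.5*(np.arctan2(x[1],x[0])+np.arctan2(-y[0],y[1])); c,s=np.cos(yaw),np.sin(yaw);M=np.array([[c,-s],[s,c]])
for P,l in [(A,(200,111)),(B,(200,-75)),(D,(-75,-75))]: print('axis',P-M@np.array(l)/1000)
print('head',onplane('top',238-.5,179.5-.5,.1225), 'pivot',f('top',178,346,.112)); print('side head',onplane('side',366*.64,298*.64,.1225),'side pivot',onplane('side',377*.64,324*.64,.112),'knob',onplane('side',443*.64,306*.64,.134),f('top',244,514,.134))
o=bot.get_obs(); RR=R.from_quat(o['tool_rot']).as_matrix(); print(RR.round(3))
E
```

```text
corners [0.76231357 0.11915076] [ 0.82285859 -0.05230288] [ 0.56785697 -0.14638143] 0.18182973501895383 0.27180250053291893
yaw 0.35344118195579094 0.33945836817468245
axis [ 0.61188798 -0.05316621]
axis [ 0.60927471 -0.04967121]
axis [ 0.61293373 -0.05037057]
head [ 0.61561612 -0.04811138  0.1225    ] pivot [0.58689503 0.02286608 0.112     ]
side head [ 0.61669243 -0.04635707  0.1225    ] side pivot [0.59017672 0.01989511 0.112     ] knob [ 0.47970616 -0.01486435  0.134     ] [ 0.47560517 -0.01980935  0.134     ]
[[ 0.95   0.312 -0.001]
 [ 0.312 -0.95   0.002]
 [ 0.    -0.002 -1.   ]]
```

apply_moves(
  steps=[
    [[0.14, -0.147, 0], [0, 0, 0], 1],
    [[0.14, -0.147, 0], [0, 0, 0], 1],
    [[0.14, -0.147, 0], [0, 0, 0], 1],
    [[0.14, -0.147, 0], [0, 0, 0], 1],
    [[0.14, -0.147, 0], [0, 0, 0], 1],
    [[0.14, -0.147, 0], [0, 0, 0], 1],
    [[0.14, -0.147, 0], [0, 0, 0], 1],
    [[0.14, -0.147, 0], [0, 0, 0], 1],
  ],
)

```text
clock: 0.77
eef_pos: [0.2955, -0.1797, 0.2249]
tool_rot: [0.987, 0.158, 0.0, -0.0]
ft_force: [0.7, -0.2, -0.5]
grip_width: 0.0858
grasp_force: 0.0
```

apply_moves(
  steps=[
    [[0.14, -0.147, 0], [0, 0, 0], 1],
    [[0.14, -0.147, 0], [0, 0, 0], 1],
    [[0.14, -0.147, 0], [0, 0, 0], 1],
    [[0.14, -0.147, 0], [0, 0, 0], 1],
    [[0.14, -0.147, 0], [0, 0, 0], 1],
    [[0.14, -0.147, 0], [0, 0, 0], 1],
    [[0.14, -0.147, 0], [0, 0, 0], 1],
    [[0.14, -0.147, 0], [0, 0, 0], 1],
  ],
)

```text
clock: 1.43
eef_pos: [0.4349, 0.114, 0.2247]
tool_rot: [0.987, 0.159, -0.0, 0.0]
ft_force: [-0.2, -0.9, 0.4]
grip_width: 0.0857
grasp_force: 0.0
```

apply_moves(
  steps=[
    [[0.14, -0.147, 0], [0, 0, 0], 1],
    [[0.14, -0.147, 0], [0, 0, 0], 1],
    [[0.14, -0.147, 0], [0, 0, 0], 1],
    [[0.14, -0.142, 0.1], [0, 0, 0], 1],
    [[0, 0, 0.15], [0, 0, -0.01], 1],
    [[0, 0, 0], [0, 0, 0], 1],
    [[0, 0, 0], [0, 0, 0], 1],
    [[0, 0, 0], [0, 0, 0], 1],
  ],
)

```text
clock: 2.1
eef_pos: [0.5152, 0.2181, 0.178]
tool_rot: [0.979, 0.204, -0.003, -0.017]
ft_force: [0.3, 0.0, 0.2]
grip_width: 0.0856
grasp_force: 0.0
```

```bash
python3 - <<'E'
from h import *
o=bot.get_obs(); print(o['eef_pos'],o['tool_rot'],o['joint_pos'])
n='wrist'; p,d=camera(n); np.savez('pics/w1.npz',p=p,d=d); cv2.imwrite(f'pics/w1.png',p[:,:,::-1])
C=cloud(n,d); hsv=cv2.cvtColor(p,cv2.COLOR_RGB2HSV)
b=((hsv[...,0]>100)&(hsv[...,0]<130)&(hsv[...,1]>130)).astype(np.uint8)
k,l,s,c=cv2.connectedComponentsWithStats(b); i=1+np.argmax(s[1:,4]); Q=C[(l==i)&(C[...,2]>.012)]
print(s[i],Q.mean(0),np.percentile(Q,[1,99],axis=0).mean(0),np.percentile(Q,[1,50,99],axis=0)); print(proj(n,o['eef_pos']))
E
```

```text
[0.51522947 0.21806883 0.1780087 ] [ 0.9787965   0.20414164 -0.00331004 -0.01651218] [0.38173965 0.38182085 0.07804646 1.26775358 0.03367502 3.11208723]
[ 198  142   54   55 1698] [0.50836751 0.26314335 0.01916884] [0.50760988 0.26295579 0.01681132] [[0.4767948  0.23243209 0.01406818]
 [0.5086551  0.26321173 0.01753826]
 [0.53842495 0.29347948 0.01955446]]
[257.93793479 242.18396673]
```

View pics/w1.png

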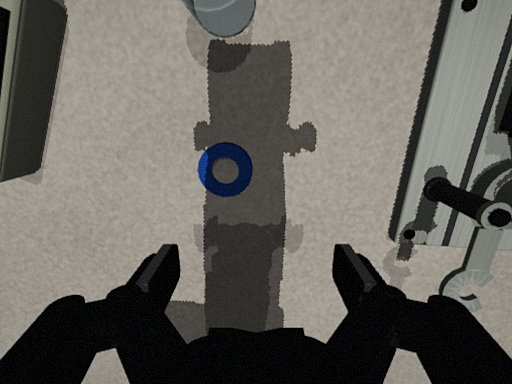

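The wrist view shows the cap at (225,170). Joint 6 has run into its limit, so I'll turn the tool half a turn.

apply_moves(
  steps=[
    [[0, 0, 0], [0, 0, -0.039], 1],
    [[0, 0, 0], [0, 0, -0.039], 1],
    [[0, 0, 0], [0, 0, -0.039], 1],
    [[0, 0, 0], [0, 0, -0.039], 1],
    [[0, 0, 0], [0, 0, -0.039], 1],
    [[0, 0, 0], [0, 0, -0.039], 1],
    [[0, 0, 0], [0, 0, -0.039], 1],
    [[0, 0, 0], [0, 0, -0.039], 1],
  ],
)

```text
clock: 2.82
eef_pos: [0.5163, 0.2182, 0.1801]
tool_rot: [0.766, 0.643, 0.007, -0.015]
ft_force: [-0.8, 0.3, 0.0]
grip_width: 0.0853
grasp_force: 0.0
```

apply_moves(
  steps=[
    [[0, 0, 0], [0, 0, -0.039], 1],
    [[0, 0, 0], [0, 0, -0.039], 1],
    [[0, 0, 0], [0, 0, -0.039], 1],
    [[0, 0, 0], [0, 0, -0.039], 1],
    [[0, 0, 0], [0, 0, -0.039], 1],
    [[0, 0, 0], [0, 0, -0.039], 1],
    [[0, 0, 0], [0, 0, -0.039], 1],
    [[0, 0, 0], [0, 0, -0.039], 1],
  ],
)

```text
clock: 3.48
eef_pos: [0.5163, 0.2181, 0.1801]
tool_rot: [0.373, 0.928, 0.014, -0.01]
ft_force: [0.7, 0.2, 0.5]
grip_width: 0.0852
grasp_force: 0.0
```

apply_moves(
  steps=[
    [[0, 0, 0], [0, 0, -0.039], 1],
    [[0, 0, 0], [0, 0, -0.039], 1],
    [[0, 0, 0], [0, 0, -0.039], 1],
    [[0, 0, 0], [0, 0, -0.039], 1],
    [[0, 0, 0], [0, 0, -0.039], 1],
    [[0, 0, 0], [0, 0, -0.039], 1],
    [[0, 0, 0], [0, 0, -0.039], 1],
    [[0, 0, 0], [0, 0, -0.039], 1],
  ],
)

```text
clock: 4.15
eef_pos: [0.5163, 0.2182, 0.1801]
tool_rot: [-0.108, 0.994, 0.017, -0.003]
ft_force: [-0.3, -0.2, -0.1]
grip_width: 0.0858
grasp_force: 0.0
```

```bash
cat >> h.py <<'E'
def plan(tgt,yaw,n=1):
    "per-row fractions from here to world target; tool x at yaw, tool down"
    o=bot.get_obs(); T=R.from_quat(o['tool_rot']); c,s=np.cos(yaw),np.sin(yaw)
    G=R.from_matrix(np.array([[c,s,0],[s,-c,0],[0,0,-1.]]))
    print('eef',o['eef_pos'].round(4),'j',np.round(o['joint_pos'],2),'clk',o['clock'],'F',np.round(o['ft_force'],1))
    print('shift/n',(T.inv().apply(np.array(tgt)-o['eef_pos'])/.2/n).round(4),'after-turn shift/n',(G.inv().apply(np.array(tgt)-o['eef_pos'])/.2/n).round(4),'turn',((T.inv()*G).as_rotvec()/np.pi).round(4))
E
python3 - <<'E'
from h import *
plan([.506,.261,.178],.347+np.pi)
E
```

```text
eef [0.5163 0.2182 0.1801] j [0.38 0.38 0.08 1.27 0.03 0.17] clk 4.15 F [-0.3 -0.2 -0.1]
shift/n [0.0045 0.2198 0.0178] after-turn shift/n [-0.0243  0.219   0.0103] turn [ 0.0108  0.0002 -0.0417]
```

apply_moves(
  steps=[
    [[0, 0, 0], [0.0054, 0, -0.021], 1],
    [[0, 0, 0], [0.0054, 0, -0.021], 1],
    [[-0.012, 0.11, 0], [0, 0, 0], 1],
    [[-0.012, 0.11, 0], [0, 0, 0], 1],
    [[0, 0, 0], [0, 0, 0], 1],
    [[0, 0, 0], [0, 0, 0], 1],
    [[0, 0, 0], [0, 0, 0], 1],
    [[0, 0, 0], [0, 0, 0], 1],
  ],
)

```text
clock: 4.82
eef_pos: [0.5056, 0.2607, 0.1784]
tool_rot: [-0.17, 0.985, -0.0, -0.001]
ft_force: [-0.2, 0.3, -0.1]
grip_width: 0.0855
grasp_force: 0.0
```

```bash
python3 - <<'E'
from h import *
plan([.506,.261,.178],.347+np.pi)
n='wrist'; p,d=camera(n); np.savez('pics/w2.npz',p=p,d=d); cv2.imwrite(f'pics/w2.png',p[:,:,::-1])
C=cloud(n,d); hsv=cv2.cvtColor(p,cv2.COLOR_RGB2HSV)
b=((hsv[...,0]>100)&(hsv[...,0]<130)&(hsv[...,1]>130)).astype(np.uint8)
k,l,s,c=cv2.connectedComponentsWithStats(b); i=1+np.argmax(s[1:,4]); Q=C[(l==i)&(C[...,2]>.010)]
pts=np.argwhere(l==i)[:,::-1].astype(np.float32); e=cv2.fitEllipse(cv2.convexHull(pts))
print(s[i],Q.mean(0),np.percentile(Q,[1,99],axis=0).mean(0),'ell',e,onplane(n,*e[0],.013)); print(proj(n,bot.get_obs()['eef_pos']))
E
```

```text
eef [0.5056 0.2607 0.1784] j [0.48 0.4  0.11 1.28 0.   0.13] clk 4.8167 F [-0.2  0.3 -0.1]
shift/n [-0.0021  0.0006  0.0019] after-turn shift/n [-0.0021  0.0006  0.0019] turn [-0.0001 -0.0007 -0.0016]
[   0  243   39   98 2005] [0.72562185 0.03320715 0.05958907] [0.72226005 0.0289375  0.05806585] ell ((9.998716354370117, 292.121337890625), (58.293983459472656, 95.11868286132812), 4.71959924697876) [ 0.77733884 -0.00824022  0.013     ]
[253.31346551 240.5649271 ]
```

View pics/w2.png

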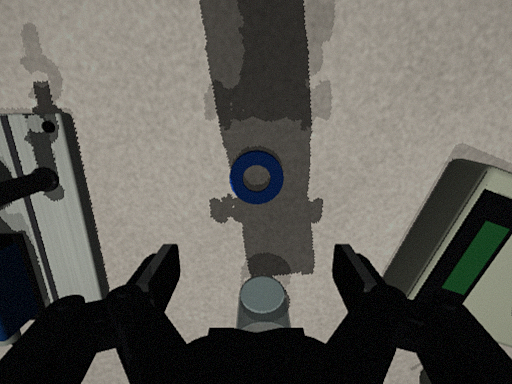

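Cap at (257,177) in the wrist view, centred between the fingers; the beaker is at (263,300), clear of them.

```bash
python3 - <<'E'
from h import *
n='wrist'; z=np.load('pics/w2.npz'); p,d=z['p'],z['d']
C=cloud(n,d); hsv=cv2.cvtColor(p,cv2.COLOR_RGB2HSV)
b=((hsv[...,0]>100)&(hsv[...,0]<130)&(hsv[...,1]>130)); b[:,:200]=0; b[:120]=0;b[230:]=0
Q=C[b&(C[...,2]>.008)]
print(b.sum(),Q.mean(0),np.percentile(Q,[1,99],axis=0).mean(0),np.percentile(Q,[1,99],axis=0)); e=cv2.fitEllipse(cv2.convexHull(np.argwhere(b)[:,::-1].astype(np.float32)));print(e,onplane(n,*e[0],.016),'bench z',C[60:100,350:450,2].mean())
E
```

```text
1815 [0.49844585 0.28365873 0.02192665] [0.48239265 0.3782722  0.03779081] [[0.42945955 0.23228917 0.01119345]
 [0.53532574 0.52425523 0.06438817]]
((366.425048828125, 191.69326782226562), (84.09759521484375, 289.308349609375), 97.66934967041016) [0.47572267 0.39606071 0.016     ] bench z 0.0016114272891031933
```

```bash
python3 - <<'E'
from h import *
n='wrist'; z=np.load('pics/w2.npz'); p,d=z['p'],z['d']
C=cloud(n,d); hsv=cv2.cvtColor(p,cv2.COLOR_RGB2HSV)
b=((hsv[...,0]>100)&(hsv[...,0]<130)&(hsv[...,1]>130)); b[:,:215]=0;b[:,300:]=0; b[:140]=0;b[215:]=0
Q=C[b&(C[...,2]>.008)]
print(b.sum(),Q.mean(0),np.percentile(Q,[1,99],axis=0)); e=cv2.fitEllipse(cv2.convexHull(np.argwhere(b)[:,::-1].astype(np.float32)));print(e,onplane(n,*e[0],.016))
E
```

```text
1657 [0.50372141 0.26206423 0.01772594] [[0.47374651 0.23204391 0.0104402 ]
 [0.5354078  0.29319382 0.01799136]]
((256.1937561035156, 176.8469696044922), (53.25336837768555, 53.31903839111328), 162.28506469726562) [0.50348168 0.26215236 0.016     ]
```

```bash
python3 - <<'E'
from h import *
n='wrist'; z=np.load('pics/w2.npz'); C=cloud(n,z['d'])
e=bot.get_obs()['eef_pos']
for sl in [np.s_[235:290,135:182],np.s_[235:290,330:378]]:
    Q=C[sl].reshape(-1,3); Q=Q[Q[:,2]>.1]; print(len(Q),Q[:,2].min()-e[2],np.percentile(Q[:,2]-e[2],[1,5,20,50]),Q[Q[:,2]<Q[:,2].min()+.005].mean(0)-e)
E
```

```text
1632 0.019520617744528873 [0.02066094 0.02368744 0.02994266 0.04000926] [ 0.0128654  -0.03991953  0.02241018]
1653 0.019622314957540826 [0.02085452 0.02370779 0.03031619 0.04022631] [-0.01571953  0.04171718  0.02245274]
```

apply_moves(
  steps=[
    [[0, 0, 0.18], [0, 0, 0], 1],
    [[0, 0, 0.18], [0, 0, 0], 1],
    [[0, 0, 0.18], [0, 0, 0], 1],
    [[0, 0, 0.16], [0, 0, 0], 1],
    [[0, 0, 0.1], [0, 0, 0], 1],
    [[0, 0, 0], [0, 0, 0], 1],
    [[0, 0, 0], [0, 0, 0], 1],
    [[0, 0, 0], [0, 0, 0], 1],
  ],
)

```text
clock: 5.53
eef_pos: [0.506, 0.2615, 0.0189]
tool_rot: [-0.17, 0.985, -0.0, -0.001]
ft_force: [0.3, 0.3, 0.6]
grip_width: 0.0853
grasp_force: 0.0
```

```bash
python3 - <<'E'
from h import *
plan([.5052,.2615,.018],.347+np.pi)
print(get_calibration('wrist'), -cal('wrist')[3].T@cal('wrist')[4])
p,d=camera('wrist'); q,d2=camera('side'); np.savez('pics/w3.npz',p=p,d=d)
c=q[270:330,220:320]; cv2.imwrite('pics/w3.png',np.vstack([cv2.resize(p,(480,360)),cv2.resize(c,(480,240),interpolation=cv2.INTER_CUBIC)])[:,:,::-1])
E
```

```text
eef [0.506  0.2615 0.0189] j [ 0.48  0.54 -0.11  0.92  0.    0.13] clk 5.5333 F [0.3 0.3 0.6]
shift/n [0.0039 0.0015 0.0045] after-turn shift/n [0.0039 0.0015 0.0045] turn [ 0.0001 -0.0004 -0.0015]
{'fov_y': 71.85276506064714, 'cx': 255.79031933243277, 'cy': 195.02910330815124, 'rvec': array([-1.69503779, -2.40376689, -0.37470939]), 'tvec': array([-0.0778443 , -0.51503268,  0.01231133])} [0.43257522 0.23674865 0.16822224]
```

View pics/w3.png

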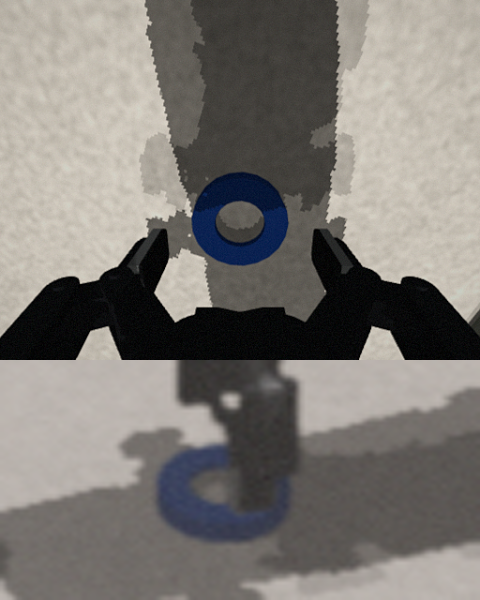

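Fingers straddle the cap (wrist ring at (240,218) in the composite). I'll lower 3 mm and close.

apply_moves(
  steps=[
    [[0.004, 0, 0.015], [0, 0, 0], 1],
    [[0, 0, 0], [0, 0, 0], 1],
    [[0, 0, 0], [0, 0, 0], 0.6],
    [[0, 0, 0], [0, 0, 0], 0.6],
    [[0, 0, 0], [0, 0, 0], 0.6],
    [[0, 0, 0], [0, 0, 0], 0.6],
    [[0, 0, 0], [0, 0, 0], 0.6],
    [[0, 0, 0], [0, 0, 0], 0.6],
  ],
)

```text
clock: 6.3
eef_pos: [0.5039, 0.261, 0.0143]
tool_rot: [-0.171, 0.985, -0.0, -0.002]
ft_force: [-0.9, 1.0, 0.0]
grip_width: 0.0511
grasp_force: 0.0
```

```bash
python3 - <<'E'
from h import *
p,d=camera('wrist'); q,d2=camera('side'); np.savez('pics/w4.npz',p=p,d=d)
c=q[270:330,220:320]; cv2.imwrite('pics/w4.png',np.vstack([cv2.resize(p,(480,360)),cv2.resize(c,(480,240),interpolation=cv2.INTER_CUBIC)])[:,:,::-1])
E
```

```text
(no output)
```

View pics/w4.png

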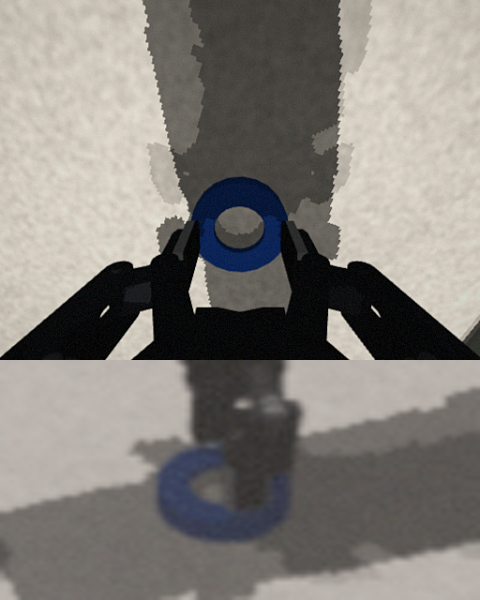

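The fingers closed above the cap without touching it. I'll measure where the tips really are from depth.

```bash
python3 - <<'E'
from h import *
e=bot.get_obs()['eef_pos']; print(e)
for w,cols in [('w3',(150,362)),('w4',(185,330))]:
    z=np.load(f'pics/{w}.npz'); C=cloud('wrist',z['d']); g=z['p'].max(-1)
    for a,b in [(cols[0],cols[0]+40),(cols[1]-40,cols[1])]:
        Q=C[225:330,a:b][g[225:330,a:b]<45]; q=Q[Q[:,2]>.016]
        print(w,len(Q),np.percentile(q[:,2],[0,1,3,10,30]).round(4), q[np.argsort(q[:,2])[:15]].mean(0).round(4))
z=np.load('pics/w4.npz');C=cloud('wrist',z['d']); print((C[::1,205][225:300:5,2]).round(4)); print(C[225:300:5,310,2].round(4), C[195:205,245:265,2].mean(), C[100:140,20:100,2].mean())
E
```

```text
[0.50383642 0.26101884 0.01427735]
w3 1727 [0.0336 0.0352 0.037  0.0418 0.0521] [0.5176 0.222  0.0347]
w3 1896 [0.0341 0.0362 0.0381 0.0419 0.0513] [0.4885 0.3024 0.0351]
w4 1863 [0.016  0.0255 0.029  0.0346 0.0486] [0.5118 0.2371 0.0204]
w4 2095 [0.016  0.027  0.0297 0.0359 0.0499] [0.4928 0.2863 0.0233]
[0.001  0.0156 0.0153 0.0327 0.0386 0.0432 0.045  0.0448 0.0461 0.0472
 0.0485 0.0484 0.0495 0.0498 0.05  ]
[-0.0002 -0.      0.0003  0.0329  0.0393  0.0444  0.0495  0.0547  0.0561
  0.0564  0.0555  0.0566  0.0575  0.0589  0.0592] 0.01611838180058728 0.0009084639089959101
```

```bash
python3 - <<'E'
from h import *
for z in [.01,.016,.02,.025,.03]: print(z,proj('side',[.4928,.288,z]), proj('side',[.4928,.295,z]))
print('seen approx col 273 row 307; cap bottom edge front', proj('side',[.505,.2615+.033,0]), proj('side',[.505,.2615,.016]),'cap centre row ~',270+(485-360)/4)
q,d=camera('side'); C=cloud('side',d); g=q.max(-1)
b=C[290:320,255:300]; m=(g[290:320,255:300]<70)
for r in range(0,30,2): 
    s=b[r][m[r]]; print(290+r, m[r].sum(), s.mean(0).round(4) if len(s) else '')
E
```

```text
0.01 [271.34095053 310.29609845] [271.18322015 312.49856803]
0.016 [271.4275612  308.36690971] [271.26986617 310.56506157]
0.02 [271.48555992 307.07503111] [271.32788993 309.27026093]
0.025 [271.55835082 305.45366747] [271.40071383 307.64519517]
0.03 [271.63146878 303.82501897] [271.47386668 306.01278888]
seen approx col 273 row 307; cap bottom edge front [265.74021586 315.16435281] [266.79063376 299.89304767] cap centre row ~ 301.25
290 17 [0.4915 0.3075 0.0893]
292 15 [0.4907 0.3108 0.0866]
294 15 [0.4905 0.3078 0.0781]
296 14 [0.4891 0.3126 0.0768]
298 11 [0.4877 0.3165 0.0748]
300 7 [0.4922 0.2962 0.0494]
302 7 [0.492  0.2991 0.0461]
304 7 [0.4918 0.2975 0.0387]
306 6 [0.4927 0.2987 0.0336]
308 0 
310 0 
312 0 
314 0 
316 0 
318 0
```

apply_moves(
  steps=[
    [[0, 0, 0], [0, 0, 0], 1],
    [[0, 0, 0], [0, 0, 0], 1],
    [[0, 0, 0], [0, 0, 0], 1],
    [[0, 0, 0.03], [0, 0, 0], 1],
    [[0, 0, 0.03], [0, 0, 0], 1],
    [[0, 0, 0.03], [0, 0, 0], 1],
    [[0, 0, 0], [0, 0, 0], 1],
    [[0, 0, 0], [0, 0, 0], 1],
  ],
)

```text
clock: 7.12
eef_pos: [0.5031, 0.2606, -0.0047]
tool_rot: [-0.171, 0.985, -0.001, -0.003]
ft_force: [0.1, -0.1, -0.1]
grip_width: 0.0855
grasp_force: 0.0
```

apply_moves(
  steps=[
    [[0, 0, 0], [0, 0, 0], 0.7],
    [[0, 0, 0], [0, 0, 0], 0.7],
    [[0, 0, 0], [0, 0, 0], 0.7],
    [[0, 0, 0], [0, 0, 0], 0.7],
    [[0, 0, 0], [0, 0, 0], 0.7],
    [[0, 0, 0], [0, 0, 0], 0.7],
    [[0, 0, 0], [0, 0, 0], 0.7],
    [[0, 0, 0], [0, 0, 0], 0.7],
  ],
)

```text
clock: 7.78
eef_pos: [0.5043, 0.2613, -0.0025]
tool_rot: [-0.171, 0.985, -0.0, -0.001]
ft_force: [-1.6, -0.5, 4.9]
grip_width: 0.0637
grasp_force: 65.0
```

apply_moves(
  steps=[
    [[0, 0, -0.05], [0, 0, 0], 0.7],
    [[0, 0, -0.1], [0, 0, 0], 0.7],
    [[0, 0, -0.2], [0, 0, 0], 0.7],
    [[0, 0, -0.2], [0, 0, 0], 0.7],
    [[0, 0, -0.2], [0, 0, 0], 0.7],
    [[0, 0, -0.2], [0, 0, 0], 0.7],
    [[0, 0, 0], [0, 0, 0], 0.7],
    [[0, 0, 0], [0, 0, 0], 0.7],
  ],
)

```text
clock: 8.45
eef_pos: [0.5065, 0.2623, 0.1905]
tool_rot: [-0.171, 0.985, 0.001, 0.002]
ft_force: [0.5, -0.4, -1.3]
grip_width: 0.0632
grasp_force: 74.4
```

```bash
python3 - <<'E'
from h import *
plan([.615,-.05,.185],.347+np.pi,9)
p,d=camera('wrist'); q,d2=camera('side'); np.savez('pics/w5.npz',p=p,d=d,q=q,d2=d2)
c=q[210:290,220:320]; cv2.imwrite('pics/w5.png',np.vstack([p,cv2.resize(c,(512,410),interpolation=cv2.INTER_CUBIC)[:216*0+210]])[:,:,::-1])
C=cloud('wrist',d); e=bot.get_obs()['eef_pos']; hsv=cv2.cvtColor(p,cv2.COLOR_RGB2HSV)
b=((hsv[...,0]>100)&(hsv[...,0]<130)&(hsv[...,1]>130)); b[:,:190]=0;b[:,330:]=0
Q=C[b]; Q=Q[abs(Q[:,2]-e[2])<.04]; print(len(Q)); 
T=R.from_quat(bot.get_obs()['tool_rot']); L=T.inv().apply(Q-e)
print(np.percentile(L,[1,50,99],axis=0).round(4)); A=np.c_[L[:,:2],np.ones(len(L))]; print(np.linalg.lstsq(A,L[:,2],rcond=None)[0])
E
```

```text
eef [0.5065 0.2623 0.1905] j [0.48 0.39 0.13 1.3  0.   0.13] clk 8.45 F [ 0.5 -0.4 -1.3]
shift/n [ 0.0016 -0.1837  0.0029] after-turn shift/n [ 0.0023 -0.1837  0.0031] turn [ 0.0003  0.0014 -0.0012]
7758
[[-0.0322 -0.0295 -0.0205]
 [ 0.0041  0.0016 -0.0185]
 [ 0.0301  0.0327 -0.0055]]
[ 0.04286546  0.00123344 -0.01803275]
```

View pics/w5.png

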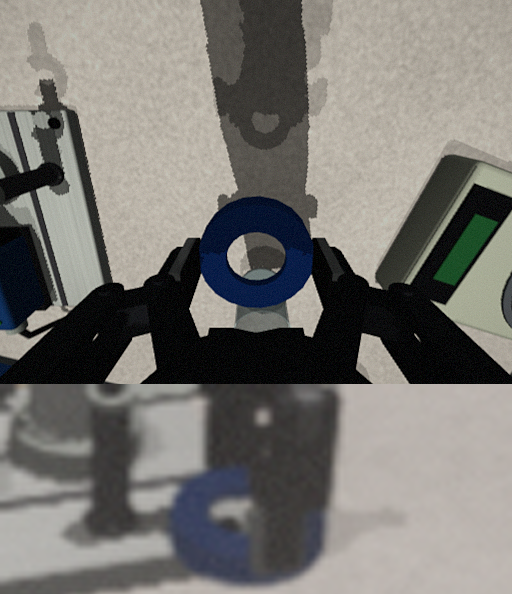

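Cap is held level: wrist ring centre (256,252), hole centre (257,258), top 18.5 mm behind the TCP. I'll carry it over and stop about 70 mm short of the spindle to look at the head.

apply_moves(
  steps=[
    [[0.002, -0.18, 0], [0, 0, 0], 0.7],
    [[0.002, -0.18, 0], [0, 0, 0], 0.7],
    [[0.002, -0.18, 0], [0, 0, 0], 0.7],
    [[0.002, -0.18, 0], [0, 0, 0], 0.7],
    [[0.002, -0.18, 0], [0, 0, 0], 0.7],
    [[0.002, -0.18, 0], [0, 0, 0], 0.7],
    [[0.002, -0.18, 0], [0, 0, 0], 0.7],
    [[0, 0, 0], [0, 0, 0], 0.7],
  ],
)

```text
clock: 9.22
eef_pos: [0.5869, 0.0167, 0.1837]
tool_rot: [-0.167, 0.986, -0.002, -0.004]
ft_force: [0.8, 0.6, -1.3]
grip_width: 0.0632
grasp_force: 74.5
```

apply_moves(
  steps=[
    [[0, 0, 0], [0, 0, 0], 0.7],
    [[0, 0, 0], [0, 0, 0], 0.7],
    [[0, 0, 0], [0, 0, 0], 0.7],
    [[0, 0, 0], [0, 0, 0], 0.7],
    [[0, 0, 0], [0, 0, 0], 0.7],
    [[0, 0, 0], [0, 0, 0], 0.7],
    [[0, 0, 0], [0, 0, 0], 0.7],
    [[0, 0, 0], [0, 0, 0], 0.7],
  ],
)

```text
clock: 9.88
eef_pos: [0.5866, 0.0235, 0.1865]
tool_rot: [-0.171, 0.985, -0.0, -0.002]
ft_force: [-0.4, 1.3, 0.3]
grip_width: 0.063
grasp_force: 74.5
```

```bash
python3 - <<'E'
from h import *
plan([.615,-.05,.185],.347+np.pi,1)
p,d=camera('wrist'); np.savez('pics/w6.npz',p=p,d=d)
cv2.imwrite('pics/w6.png',cv2.convertScaleAbs(cv2.resize(p,(800,600),interpolation=cv2.INTER_CUBIC)[:,:,::-1],alpha=1.6,beta=15))
C=cloud('wrist',d); e=bot.get_obs()['eef_pos']; hsv=cv2.cvtColor(p,cv2.COLOR_RGB2HSV)
b=((hsv[...,0]>100)&(hsv[...,0]<130)&(hsv[...,1]>130)); b[:,:190]=0;b[:,330:]=0
e1=cv2.fitEllipse(cv2.convexHull(np.argwhere(b&(abs(C[...,2]-e[2])<.05))[:,::-1].astype(np.float32))); print(e1, onplane('wrist',*e1[0],e[2]+.0185))
m=(C[...,2]>.115)&(C[...,2]<.13); k,l,s,c=cv2.connectedComponentsWithStats(m.astype(np.uint8))
for i in range(1,k):
    if s[i,4]>60: print(s[i],c[i],C[l==i].mean(0).round(4),onplane('wrist',*c[i],.1225))
print(proj('wrist',[.615,-.048,.1225])*800/512)
E
```

```text
eef [0.5866 0.0235 0.1865] j [ 0.04  0.43  0.18  1.32 -0.   -0.3 ] clk 9.8833 F [-0.4  1.3  0.3]
shift/n [-0.0098 -0.3939  0.0077] after-turn shift/n [-0.0086 -0.3939  0.0076] turn [-0.0001 -0.0011 -0.001 ]
((259.51751708984375, 257.28460693359375), (115.32991790771484, 146.3101043701172), 98.02680969238281) [0.58621482 0.02702488 0.2049923 ]
[154 195  28  27 569] [167.24428822 207.93673111] [ 0.614  -0.0462  0.1216] [ 0.61356802 -0.04605106  0.1225    ]
[257.22880668 326.08212603]
```

View pics/w6.png

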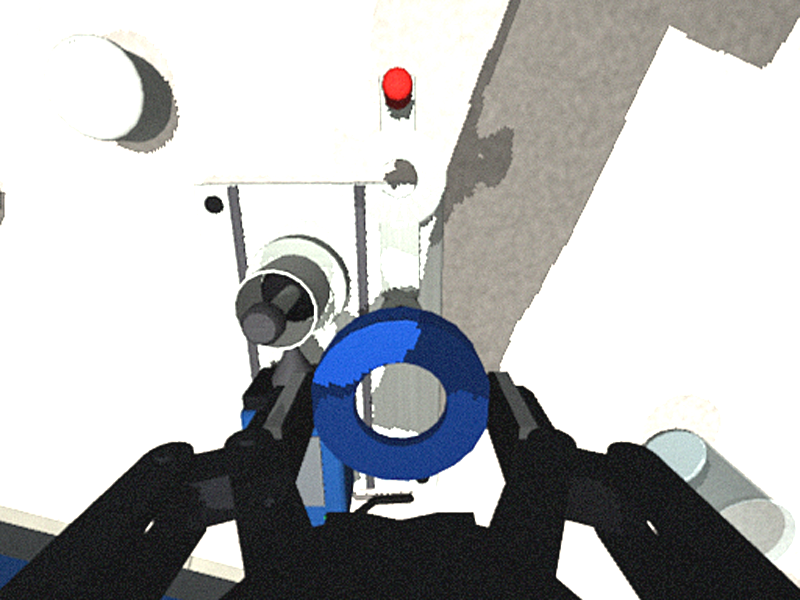

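Hole centre of the held cap is at (400,400), the head at (261,325), the ring rim spans (237–318, 268–350), and the knob is at (398,88). Now the relative shift.

```bash
python3 - <<'E'
from h import *
n='wrist'; e=bot.get_obs()['eef_pos']; T=R.from_quat(bot.get_obs()['tool_rot'])
r=lambda u,v,z: onplane(n,(u+.5)*.64-.5,(v+.5)*.64-.5,z)
cap=r(400.5,400,e[2]+.0185); ring=r(277.5,309,.091); head=onplane(n,167.24,207.94,.1222); knob=r(398,80,.134)
capo=r(401,393.5,e[2]+.0185)
for k,v in dict(cap=cap,capo=capo,ring=ring,head=head,knob=knob).items(): print(k,v.round(4), T.inv().apply(v-e).round(4))
# rim of ring by depth
z=np.load('pics/w6.npz'); C=cloud(n,z['d']); m=(abs(C[...,2]-.091)<.004); m[:,:145]=0; m[:,210:]=0; m[:165]=0;m[230:]=0
Q=C[m][:,:2]; A=np.c_[2*Q,np.ones(len(Q))]
for _ in range(4):
    s=np.linalg.lstsq(A,(Q**2).sum(1),rcond=None)[0]; rad=np.sqrt(s[2]+s[0]**2+s[1]**2); k=abs(np.linalg.norm(Q-s[:2],axis=1)-rad)<.004; Q=Q[k];A=A[k]
print('rim fit',s[:2],rad,len(Q))
sh=ring-cap; sh[2]=0; print('shift ring',T.inv().apply(sh)/.2); sh=head-cap; sh[2]=0; print('shift head',T.inv().apply(sh)/.2)
E
```

```text
cap [0.586  0.0249 0.205 ] [ 0.0001  0.0017 -0.0185]
capo [0.5835 0.0242 0.205 ] [ 0.0028  0.0019 -0.0185]
ring [ 0.6145 -0.0459  0.091 ] [-0.0033 -0.0746  0.0955]
head [ 0.6137 -0.0461  0.1222] [-0.0023 -0.0745  0.0643]
knob [ 0.4769 -0.0152  0.134 ] [0.1161 0.0007 0.0529]
rim fit [ 0.61637705 -0.04724044] 0.025457664929080914 367
shift ring [-1.50235314e-02 -3.81709518e-01  6.45603409e-06]
shift head [-1.08589861e-02 -3.81185868e-01  2.14567390e-05]
```

apply_moves(
  steps=[
    [[-0.006, -0.13, 0], [0, 0, 0], 0.7],
    [[-0.006, -0.13, 0], [0, 0, 0], 0.7],
    [[-0.006, -0.1215, 0], [0, 0, 0], 0.7],
    [[0, 0, 0], [0, 0, 0], 0.7],
    [[0, 0, 0.1], [0, 0, 0], 0.7],
    [[0, 0, 0.1], [0, 0, 0], 0.7],
    [[0, 0, 0.1], [0, 0, 0], 0.7],
    [[0, 0, 0], [0, 0, 0], 0.7],
  ],
)

```text
clock: 10.6
eef_pos: [0.6123, -0.0473, 0.1218]
tool_rot: [-0.171, 0.985, 0.001, -0.006]
ft_force: [-1.2, 1.3, -1.8]
grip_width: 0.0635
grasp_force: 74.5
```

```bash
python3 - <<'E'
from h import *
for i in range(4): p,d=camera('wrist')   # lets the arm settle
plan([.6145,-.047,.0785],.347+np.pi,1)
p,d=camera('wrist'); q,d2=camera('side'); np.savez('pics/w7.npz',p=p,d=d,q=q,d2=d2)
a=cv2.resize(p[190:330,150:350],(600,420),interpolation=cv2.INTER_CUBIC); b=cv2.resize(q[160:230,200:300],(257,180),interpolation=cv2.INTER_CUBIC)
o=np.zeros((600,600,3),np.uint8); o[:420]=cv2.convertScaleAbs(a,alpha=2,beta=15); o[420:,:257]=b; cv2.imwrite('pics/w7.png',o[:,:,::-1])
E
```

```text
eef [ 0.6164 -0.0476  0.1279] j [-0.08  0.53  0.18  1.22 -0.   -0.42] clk 10.8 F [-0.3 -0.5  0.5]
shift/n [0.0077 0.0061 0.2471] after-turn shift/n [0.0081 0.0059 0.2471] turn [-0.0003 -0.0005 -0.0011]
```

View pics/w7.png

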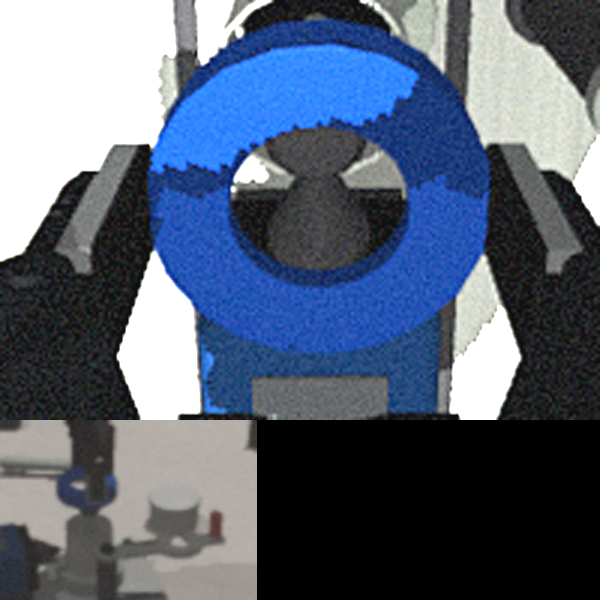

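Tenth and last picture: cap centre column ≈320 and head centre column ≈319 in the crop, so it is aligned sideways; the washer is swung clear. From here on I use numbers only.

apply_moves(
  steps=[
    [[0.002, -0.001, 0.04], [0, 0, 0], 0.7],
    [[0, 0, 0.04], [0, 0, 0], 0.7],
    [[0, 0, 0.04], [0, 0, 0], 0.7],
    [[0, 0, 0.03], [0, 0, 0], 0.7],
    [[0, 0, 0.02], [0, 0, 0], 0.7],
    [[0, 0, 0.01], [0, 0, 0], 0.7],
    [[0, 0, 0], [0, 0, 0], 0.7],
    [[0, 0, 0], [0, 0, 0], 0.7],
  ],
)

```text
clock: 11.57
eef_pos: [0.6151, -0.0481, 0.0903]
tool_rot: [-0.171, 0.985, -0.0, -0.002]
ft_force: [0.4, 0.3, -0.8]
grip_width: 0.0632
grasp_force: 74.5
```

apply_moves(
  steps=[
    [[0, 0, 0.015], [0, 0, 0], 0.7],
    [[0, 0, 0.015], [0, 0, 0], 0.7],
    [[0, 0, 0.01], [0, 0, 0], 0.7],
    [[0, 0, 0.01], [0, 0, 0], 0.7],
    [[0, 0, 0.005], [0, 0, 0], 0.7],
    [[0, 0, 0], [0, 0, 0], 0.7],
    [[0, 0, 0], [0, 0, 0], 0.7],
    [[0, 0, 0], [0, 0, 0], 0.7],
  ],
)

```text
clock: 12.23
eef_pos: [0.6151, -0.0481, 0.0794]
tool_rot: [-0.171, 0.985, -0.0, -0.002]
ft_force: [-0.1, 0.6, -0.0]
grip_width: 0.0634
grasp_force: 74.5
```

apply_moves(
  steps=[
    [[0, 0, 0.003], [0, 0, 0], 0.7],
    [[0, 0, 0], [0, 0, 0], 0.7],
    [[0, 0, 0], [0, 0, 0], 0.85],
    [[0, 0, 0], [0, 0, 0], 0.95],
    [[0, 0, 0], [0, 0, 0], 0.95],
    [[0, 0, 0], [0, 0, 0], 0.95],
    [[0, 0, 0], [0, 0, 0], 0.95],
    [[0, 0, 0], [0, 0, 0], 0.95],
  ],
)

```text
clock: 12.9
eef_pos: [0.615, -0.0481, 0.0788]
tool_rot: [-0.171, 0.985, -0.0, -0.002]
ft_force: [0.1, 0.9, 1.1]
grip_width: 0.0811
grasp_force: 0.0
```

apply_moves(
  steps=[
    [[0, 0, -0.03], [0, 0, 0], 0.95],
    [[0, 0, -0.05], [0, 0, 0], 0.95],
    [[0, 0, -0.1], [0, 0, 0], 0.95],
    [[0, 0, -0.1], [0, 0, 0], 0.95],
    [[0, 0, -0.12], [0, 0, 0], 0.95],
    [[0, 0, -0.12], [0, 0, 0], 0.95],
    [[0, 0, 0], [0, 0, 0], 0.95],
    [[0, 0, 0], [0, 0, 0], 0.95],
  ],
)

```text
clock: 13.57
eef_pos: [0.617, -0.0481, 0.1859]
tool_rot: [-0.171, 0.985, -0.001, 0.001]
ft_force: [-0.4, 0.1, -0.2]
grip_width: 0.0811
grasp_force: 0.0
```

```bash
cat >> h.py <<'E'
def capcheck(n):
    p,d=camera(n); C=cloud(n,d); hsv=cv2.cvtColor(p,cv2.COLOR_RGB2HSV)
    b=((hsv[...,0]>100)&(hsv[...,0]<130)&(hsv[...,1]>110))&(np.hypot(C[...,0]-.615,C[...,1]+.047)<.04)&(C[...,2]>.075)
    Q=C[b]; 
    if len(Q)<20: print(n,'few',len(Q)); return
    zt=np.percentile(Q[:,2],70); t=Q[abs(Q[:,2]-zt)<.005]; A=np.c_[t[:,:2]-t[:,:2].mean(0),np.ones(len(t))]
    print(n,len(Q),'z pct',np.percentile(Q[:,2],[5,25,50,75,95]).round(4),'plane',np.linalg.lstsq(A,t[:,2],rcond=None)[0].round(4),'mid',np.percentile(Q[:,:2],[1,99],axis=0).mean(0).round(4))
    h=C[(np.hypot(C[...,0]-.615,C[...,1]+.047)<.012)&(C[...,2]>.11)&(C[...,2]<.14)]; print('  head z',np.median(h[:,2]) if len(h) else None)
    k=(((hsv[...,0]<8)|(hsv[...,0]>172))&(hsv[...,1]>120)&(C[...,2]>.1)&(C[...,2]<.15)&(C[...,0]<.75)); K=C[k]; print('  knob',len(K),np.median(K,0).round(4) if len(K) else '')
E
python3 - <<'E'
from h import *
plan([.6145,-.047,.0785],.347+np.pi,1)
for n in ['wrist','top','side']: capcheck(n)
E
```

```text
eef [ 0.617  -0.0481  0.1859] j [-0.08  0.49  0.27  1.35 -0.   -0.42] clk 13.5667 F [-0.4  0.1 -0.2]
shift/n [0.0106 0.0105 0.537 ] after-turn shift/n [0.0098 0.0093 0.537 ] turn [-0.0008  0.0005 -0.0012]
wrist 4862 z pct [0.0944 0.0954 0.0964 0.2749 0.2859] plane [-0.1215 -0.0408  0.2729] mid [ 0.614  -0.0495]
  head z 0.12039434941066121
  knob 587 [ 0.4794 -0.0172  0.132 ]
top 101 z pct [0.0876 0.0945 0.0961 0.098  0.2794] plane [-0.0013 -0.0358  0.0967] mid [ 0.6151 -0.0706]
  head z 0.11663017223038538
  knob 0 
side 52 z pct [0.0929 0.0951 0.0957 0.0966 0.099 ] plane [-0.0056  0.003   0.0958] mid [ 0.6138 -0.0455]
  head z 0.11970595197073525
  knob 0
```

apply_moves(
  steps=[
    [[0, 0, 0], [0, 0, 0.038], 0],
    [[0, 0, 0], [0, 0, 0.038], 0],
    [[0, 0, 0], [0, 0, 0.038], 0],
    [[0, 0, 0], [0, 0, 0.038], 0],
    [[0, 0, 0], [0, 0, 0.038], 0],
    [[0, 0, 0], [0, 0, 0.038], 0],
    [[0, 0, 0], [0, 0, 0.038], 0],
    [[0, 0, 0], [0, 0, 0.038], 0],
  ],
)

```text
clock: 14.38
eef_pos: [0.6144, -0.0479, 0.181]
tool_rot: [0.304, 0.953, -0.002, -0.003]
ft_force: [-0.4, 0.4, 0.8]
grip_width: -0.0001
grasp_force: 0.0
```

apply_moves(
  steps=[
    [[0, 0, 0], [0, 0, 0.038], 0],
    [[0, 0, 0], [0, 0, 0.038], 0],
    [[0, 0, 0], [0, 0, 0.038], 0],
    [[0, 0, 0], [0, 0, 0.038], 0],
    [[0, 0, 0], [0, 0, 0.038], 0],
    [[0, 0, 0], [0, 0, 0], 0],
    [[0, 0, 0], [0, 0, 0], 0],
    [[0, 0, 0], [0, 0, 0], 0],
  ],
)

```text
clock: 15.05
eef_pos: [0.6149, -0.0479, 0.1819]
tool_rot: [0.567, 0.824, -0.002, -0.002]
ft_force: [0.2, 1.0, -0.4]
grip_width: -0.0001
grasp_force: 0.0
```

```bash
python3 - <<'E'
from h import *
plan([.466,.0137,.186],1.94,5)
p,d=camera('wrist'); C=cloud('wrist',d); z=bot.get_obs()['eef_pos'][2]; e=bot.get_obs()['eef_pos']
g=(p.max(-1)<60)&(C[...,2]>e[2]-.03)&(C[...,2]<e[2]+.03)&(np.hypot(C[...,0]-e[0],C[...,1]-e[1])<.04); Q=C[g]; print(len(Q),(np.percentile(Q,[1,5,50],axis=0)-e).round(4))
for n in ['top','side']: capcheck(n)
E
```

```text
eef [ 0.6149 -0.0479  0.1819] j [-0.08  0.5   0.27  1.35 -0.    1.13] clk 15.05 F [ 0.2  1.  -0.4]
shift/n [ 0.1107 -0.1172 -0.0034] after-turn shift/n [ 0.1112 -0.1167 -0.0041] turn [-0.0017 -0.0002 -0.0015]
749 [[-0.0144  0.003   0.0113]
 [-0.0132  0.0036  0.0132]
 [-0.0036  0.011   0.0221]]
top 71 z pct [0.084  0.0942 0.096  0.0981 0.2703] plane [-0.0149 -0.018   0.0967] mid [ 0.6144 -0.0691]
  head z None
  knob 1 [ 0.0528 -0.0309  0.115 ]
side 30 z pct [0.093  0.0944 0.0958 0.097  0.1038] plane [0.0256 0.0284 0.0955] mid [ 0.6177 -0.05  ]
  head z 0.11939375360104648
  knob 0
```

apply_moves(
  steps=[
    [[0.11, -0.117, 0], [0, 0, 0], 0],
    [[0.11, -0.117, 0], [0, 0, 0], 0],
    [[0.11, -0.117, 0], [0, 0, 0], 0],
    [[0.11, -0.117, 0], [0, 0, 0], 0],
    [[0.11, -0.117, 0], [0, 0, 0], 0],
    [[0, 0, 0], [0, 0, 0], 0],
    [[0, 0, 0], [0, 0, 0], 0],
    [[0, 0, 0.1], [0, 0, 0], 0],
  ],
)

```text
clock: 15.87
eef_pos: [0.4708, 0.0136, 0.1671]
tool_rot: [0.568, 0.823, 0.001, 0.003]
ft_force: [0.9, 0.2, -0.3]
grip_width: -0.0
grasp_force: 0.0
```

```bash
python3 - <<'E'
from h import *
plan([.466,.0137,.104],1.94,1)
capcheck('wrist'); capcheck('top'); capcheck('side')
p,d=camera('side');C=cloud('side',d); hsv=cv2.cvtColor(p,cv2.COLOR_RGB2HSV)
k=((hsv[...,0]<8)|(hsv[...,0]>172))&(hsv[...,1]>100)&(np.hypot(C[...,0]-.478,C[...,1]+.017)<.05); print(k.sum(),C[k].mean(0) if k.any() else '')
E
```

```text
eef [0.4708 0.0136 0.1671] j [ 0.03  0.21 -0.19  1.17 -0.    1.24] clk 15.8667 F [ 0.9  0.2 -0.3]
shift/n [ 0.0103 -0.0242  0.3152] after-turn shift/n [ 0.0093 -0.0223  0.3154] turn [ 0.0018  0.0011 -0.002 ]
wrist 1293 z pct [0.0774 0.086  0.0897 0.0903 0.091 ] plane [ 0.0039 -0.015   0.0897] mid [ 0.6105 -0.0289]
  head z None
  knob 2 [0.5833 0.0322 0.1047]
top 240 z pct [0.0893 0.0941 0.0958 0.098  0.1012] plane [-0.0016 -0.0055  0.0965] mid [ 0.6167 -0.0478]
  head z 0.12075521335078016
  knob 16 [ 0.476  -0.0175  0.1316]
side 130 z pct [0.0929 0.0949 0.096  0.0971 0.0988] plane [-0.0041  0.0139  0.096 ] mid [ 0.6168 -0.0397]
  head z 0.11906482870665752
  knob 5 [ 0.4784 -0.0154  0.132 ]
9 [ 0.47914563 -0.01421631  0.13077139]
```

apply_moves(
  steps=[
    [[0.005, -0.012, 0.1], [0, 0, 0], 0],
    [[0.005, -0.012, 0.1], [0, 0, 0], 0],
    [[0, 0, 0.1], [0, 0, 0], 0],
    [[0, 0, 0.01], [0, 0, 0], 0],
    [[0, 0, 0], [0, 0, 0], 0],
    [[0, 0, 0], [0, 0, 0], 0],
    [[0, 0, 0], [0, 0, 0], 0],
    [[0, 0, 0], [0, 0, 0], 0],
  ],
)

```text
clock: 16.73
eef_pos: [0.4628, 0.0135, 0.1026]
tool_rot: [0.568, 0.823, -0.001, 0.0]
ft_force: [0.2, 0.2, -0.2]
grip_width: -0.0006
grasp_force: 0.0
```

```bash
python3 - <<'E'
from h import *
P=np.array([.5885,.0255]); K=np.array([.478,-.017]); r=(K-P)/np.linalg.norm(K-P); t=np.array([-r[1],r[0]]); g=P+.118*r-.018*t
print(r,t,g); plan([*g,.104],np.arctan2(-t[1],-t[0]),1)
E
```

```text
[-0.93334561 -0.35897908] [ 0.35897908 -0.93334561] [ 4.71903595e-01 -5.93104468e-05]
eef [0.4628 0.0135 0.1026] j [ 0.03  0.26 -0.3   1.01 -0.    1.24] clk 16.7333 F [ 0.2  0.2 -0.2]
shift/n [-0.0795  0.0183 -0.0069] after-turn shift/n [-0.0796  0.0179 -0.007 ] turn [-0.0004  0.0003 -0.0017]
```

apply_moves(
  steps=[
    [[-0.04, 0.009, 0], [0, 0, 0], 0],
    [[-0.04, 0.009, 0], [0, 0, 0], 0],
    [[-0.0575, -0.006, 0], [0, 0, -0.031], 0],
    [[-0.0575, -0.006, 0], [0, 0, -0.031], 0],
    [[-0.0575, -0.006, 0], [0, 0, -0.031], 0],
    [[-0.0575, -0.006, 0], [0, 0, -0.031], 0],
    [[0, 0, 0], [0, 0, 0], 0],
    [[0, 0, 0], [0, 0, 0], 0],
  ],
)

```text
clock: 17.4
eef_pos: [0.4891, -0.0432, 0.1013]
tool_rot: [0.4, 0.916, -0.001, -0.001]
ft_force: [0.3, -0.2, -0.2]
grip_width: -0.0002
grasp_force: 0.0
```

```bash
cat >> h.py <<'E'
def knob(n):
    p,d=camera(n); C=cloud(n,d); hsv=cv2.cvtColor(p,cv2.COLOR_RGB2HSV)
    k=((hsv[...,0]<8)|(hsv[...,0]>172))&(hsv[...,1]>100)&(np.hypot(C[...,0]-.5885,C[...,1]-.0255)<.14)&(C[...,2]>.1)
    K=np.median(C[k],0) if k.any() else np.zeros(3); P=np.array([.5885,.0255]); v=K[:2]-P
    st=v@np.array([np.sin(.347),-np.cos(.347)]); sx=v@np.array([np.cos(.347),np.sin(.347)])
    print(n,k.sum(),K.round(4),'theta',round(float(np.arctan2(-sx,st)),3),'r',np.linalg.norm(v).round(4))
E
python3 - <<'E'
from h import *
plan([.5885,.0255,.104],3.49,1)
for n in ['wrist','top','side']: knob(n)
E
```

```text
eef [ 0.4891 -0.0432  0.1013] j [-0.09  0.32 -0.23  1.03 -0.    0.74] clk 17.4 F [ 0.3 -0.2 -0.2]
shift/n [-0.0858  0.5981 -0.0155] after-turn shift/n [-0.5845  0.1534 -0.0135] turn [-0.0007 -0.0009 -0.373 ]
wrist 1054 [ 0.4901 -0.0228  0.1846] theta 1.462 r 0.1096
top 0 [0. 0. 0.] theta 1.874 r 0.5891
side 0 [0. 0. 0.] theta 1.874 r 0.5891
```

```bash
sed -i 's/&(C\[...,2\]>.1)$/\&(C[...,2]>.112)\&(C[...,2]<.145)\&(hsv[...,2]>50)/; s/hsv\[...,1\]>100/hsv[...,1]>120/' h.py; python3 - <<'E'
from h import *
for n in ['wrist','top','side']: knob(n)
p,d=camera('wrist');hsv=cv2.cvtColor(p,cv2.COLOR_RGB2HSV); k=((hsv[...,0]<8)|(hsv[...,0]>172))&(hsv[...,1]>120)&(hsv[...,2]>50)
kk,l,s,c=cv2.connectedComponentsWithStats(k.astype(np.uint8)); C=cloud('wrist',d)
for i in range(1,kk):
    if s[i,4]>30: print(s[i],np.median(C[l==i],0).round(4))
print(proj('wrist',[.505,-.059,.134]))
E
```

```text
wrist 80 [ 0.5048 -0.0581  0.1343] theta 1.133 r 0.1183
top 0 [0. 0. 0.] theta 1.874 r 0.5891
side 0 [0. 0. 0.] theta 1.874 r 0.5891
[252 305   8  12  84] [ 0.505  -0.0579  0.1343]
[254.55732706 311.62904923]
```

apply_moves(
  steps=[
    [[-0.0575, -0.006, 0], [0, 0, -0.031], 0],
    [[-0.0575, -0.006, 0], [0, 0, -0.031], 0],
    [[-0.0575, -0.006, 0], [0, 0, -0.031], 0],
    [[-0.0575, -0.006, 0], [0, 0, -0.031], 0],
    [[-0.0575, -0.006, 0], [0, 0, -0.031], 0],
    [[-0.0575, -0.006, 0], [0, 0, -0.031], 0],
    [[-0.0575, -0.006, 0], [0, 0, -0.031], 0],
    [[0, 0, 0], [0, 0, 0], 0],
  ],
)

```text
clock: 18.42
eef_pos: [0.5546, -0.0898, 0.1011]
tool_rot: [0.068, 0.998, -0.001, -0.001]
ft_force: [0.1, -0.3, 0.8]
grip_width: -0.0001
grasp_force: 0.0
```

```bash
python3 - <<'E'
from h import *
plan([.5885,.0255,.104],3.49,1)
for n in ['wrist','top','side']: knob(n)
E
```

```text
eef [ 0.5546 -0.0898  0.1011] j [-0.16  0.44 -0.04  1.09 -0.   -0.02] clk 18.4167 F [ 0.1 -0.3  0.8]
shift/n [-0.0897  0.594  -0.0161] after-turn shift/n [-0.3563  0.4837 -0.0147] turn [-0.0005 -0.0006 -0.1544]
wrist 41 [ 0.5753 -0.0907  0.1343] theta 0.46 r 0.1169
top 0 [0. 0. 0.] theta 1.874 r 0.5891
side 1 [ 0.5738 -0.0884  0.1322] theta 0.475 r 0.1148
```

apply_moves(
  steps=[
    [[-0.0575, -0.006, -0.01], [0, 0, -0.031], 0],
    [[-0.0575, -0.006, 0], [0, 0, -0.031], 0],
    [[-0.0575, -0.006, 0], [0, 0, -0.031], 0],
    [[-0.0575, -0.006, 0], [0, 0, -0.031], 0],
    [[0, 0, 0], [0, 0, 0], 0],
    [[0, 0, 0], [0, 0, 0], 0],
    [[0, 0, 0], [0, 0, 0], 0],
    [[0, 0, 0], [0, 0, 0], 0],
  ],
)

```text
clock: 19.23
eef_pos: [0.5975, -0.0934, 0.1028]
tool_rot: [-0.125, 0.992, -0.0, -0.002]
ft_force: [1.1, -0.3, -0.2]
grip_width: 0.0001
grasp_force: 0.0
```

```bash
python3 - <<'E'
from h import *
plan([.5885,.0255,.104],3.49,1)
for n in ['wrist','side']: knob(n)
E
```

```text
eef [ 0.5975 -0.0934  0.1028] j [-0.15  0.52  0.1   1.15 -0.   -0.4 ] clk 19.2333 F [ 1.1 -0.3 -0.2]
shift/n [-0.1038  0.5872 -0.0063] after-turn shift/n [-0.1608  0.5743 -0.0058] turn [ 0.     -0.0015 -0.0312]
wrist 51 [ 0.6211 -0.0859  0.1343] theta 0.062 r 0.1161
side 1 [ 0.6189 -0.0844  0.1317] theta 0.077 r 0.114
```

apply_moves(
  steps=[
    [[-0.015, -0.002, 0], [0, 0, -0.01], 0],
    [[-0.015, -0.001, 0], [0, 0, -0.01], 0],
    [[0, 0, 0], [0, 0, 0], 0],
    [[0, 0, 0], [0, 0, 0], 0],
    [[0, 0, 0], [0, 0, 0], 0],
    [[0, 0, 0], [0, 0, 0], 0],
    [[0, 0, 0], [0, 0, 0], 0],
    [[0, 0, 0], [0, 0, 0], 0],
  ],
)

```text
clock: 20.0
eef_pos: [0.6043, -0.0927, 0.1029]
tool_rot: [-0.157, 0.988, -0.0, -0.002]
ft_force: [0.9, 0.6, 0.3]
grip_width: -0.0
grasp_force: 0.0
```

apply_moves(
  steps=[
    [[-0.01, 0, 0], [0, 0, 0], 0],
    [[0, 0, 0], [0, 0, 0], 0],
    [[0, 0, 0], [0, 0, 0], 0],
    [[0, 0, 0], [0, 0, 0], 0],
    [[0, 0, 0], [0, 0, 0], 0],
    [[0, 0, 0], [0, 0, 0], 0],
    [[0, 0, 0], [0, 0, 0], 0],
    [[0, 0, 0], [0, 0, 0], 0],
  ],
)

```text
clock: 20.67
eef_pos: [0.6064, -0.092, 0.1028]
tool_rot: [-0.157, 0.988, -0.0, -0.002]
ft_force: [0.4, 1.0, 0.5]
grip_width: -0.0001
grasp_force: 0.0
```

apply_moves(
  steps=[
    [[-0.01, 0, 0], [0, 0, 0], 0],
    [[0, 0, 0], [0, 0, 0], 0],
    [[0, 0, 0], [0, 0, 0], 0],
    [[0, 0, 0], [0, 0, 0], 0],
    [[0, 0, 0], [0, 0, 0], 0],
    [[0, 0, 0], [0, 0, 0], 0],
    [[0, 0, 0], [0, 0, 0], 0],
    [[0, 0, 0], [0, 0, 0], 0],
  ],
)

```text
clock: 21.33
eef_pos: [0.6083, -0.0914, 0.1028]
tool_rot: [-0.157, 0.988, -0.0, -0.002]
ft_force: [0.3, 0.3, 0.7]
grip_width: -0.0002
grasp_force: 0.0
```

```bash
python3 - <<'E'
from h import *
for n in ['wrist','side']: knob(n)
E
```

```text
wrist 18 [ 0.6301 -0.0831  0.1341] theta -0.019 r 0.1163
side 1 [ 0.6243 -0.0814  0.1167] theta 0.024 r 0.1127
```

apply_moves(
  steps=[
    [[-0.01, 0, 0], [0, 0, 0], 0],
    [[0, 0, 0], [0, 0, 0], 0],
    [[0, 0, 0], [0, 0, 0], 0],
    [[0, 0, 0], [0, 0, 0], 0],
    [[0, 0, 0], [0, 0, 0], 0],
    [[0, 0, 0], [0, 0, 0], 0],
    [[0, 0, 0], [0, 0, 0], 0],
    [[0, 0, 0], [0, 0, 0], 0],
  ],
)

```text
clock: 22.1
eef_pos: [0.6101, -0.0908, 0.1028]
tool_rot: [-0.157, 0.988, -0.0, -0.002]
ft_force: [-0.5, -0.6, 0.4]
grip_width: -0.0
grasp_force: 0.0
```

```bash
python3 - <<'E'
from h import *
for n in ['wrist','side']: knob(n)
E
```

```text
wrist 17 [ 0.6316 -0.0823  0.1343] theta -0.033 r 0.1161
side 2 [ 0.6273 -0.083   0.1337] theta 0.004 r 0.1152
```

apply_moves(
  steps=[
    [[-0.01, 0, 0], [0, 0, 0], 0],
    [[0, 0, 0], [0, 0, 0], 0],
    [[0, 0, 0], [0, 0, 0], 0],
    [[0, 0, 0], [0, 0, 0], 0],
    [[0, 0, 0], [0, 0, 0], 0],
    [[0, 0, 0], [0, 0, 0], 0],
    [[0, 0, 0], [0, 0, 0], 0],
    [[0, 0, 0], [0, 0, 0], 0],
  ],
)

```text
clock: 22.87
eef_pos: [0.612, -0.0902, 0.1028]
tool_rot: [-0.157, 0.988, -0.0, -0.002]
ft_force: [-1.0, -0.8, -0.5]
grip_width: 0.0001
grasp_force: 0.3
```

apply_moves(
  steps=[
    [[-0.01, 0, 0], [0, 0, 0], 0],
    [[0, 0, 0], [0, 0, 0], 0],
    [[0, 0, 0], [0, 0, 0], 0],
    [[0, 0, 0], [0, 0, 0], 0],
    [[0, 0, 0], [0, 0, 0], 0],
    [[0, 0, 0], [0, 0, 0], 0],
    [[0, 0, 0], [0, 0, 0], 0],
    [[0, 0, 0], [0, 0, 0], 0],
  ],
)

```text
clock: 23.53
eef_pos: [0.6121, -0.0902, 0.1027]
tool_rot: [-0.156, 0.988, -0.001, -0.004]
ft_force: [-4.8, -2.4, 2.5]
grip_width: -0.0001
grasp_force: 2.8
```

```bash
python3 - <<'E'
from h import *
for n in ['wrist','side']: knob(n)
E
```

```text
wrist 17 [ 0.6339 -0.0817  0.1344] theta -0.054 r 0.1165
side 3 [ 0.6294 -0.0811  0.1309] theta -0.019 r 0.1142
```

The push stopped against the stop with force rising to about 5 N. One slightly firmer push, then back off and lift.

apply_moves(
  steps=[
    [[-0.01, 0, 0], [0, 0, 0], 0],
    [[0, 0, 0], [0, 0, 0], 0],
    [[0, 0, 0], [0, 0, 0], 0],
    [[0, 0, 0], [0, 0, 0], 0],
    [[0, 0, 0], [0, 0, 0], 0],
    [[0, 0, 0], [0, 0, 0], 0],
    [[0, 0, 0], [0, 0, 0], 0],
    [[0, 0, 0], [0, 0, 0], 0],
  ],
)

```text
clock: 24.3
eef_pos: [0.6122, -0.0902, 0.1027]
tool_rot: [-0.156, 0.988, -0.001, -0.006]
ft_force: [-10.3, -3.7, 5.4]
grip_width: -0.0004
grasp_force: 5.2
```

apply_moves(
  steps=[
    [[0.05, 0, 0], [0, 0, 0], 0],
    [[0.1, 0, 0], [0, 0, 0], 0],
    [[0.1, 0, 0], [0, 0, 0], 0],
    [[0.1, 0, -0.1], [0, 0, 0], 0],
    [[0.1, 0, -0.15], [0, 0, 0], 0],
    [[0.1, 0, -0.15], [0, 0, 0], 0],
    [[0.1, 0, -0.15], [0, 0, 0], 0],
    [[0.1, 0, 0], [0, 0, 0], 0],
  ],
)

```text
clock: 24.97
eef_pos: [0.4766, -0.1363, 0.2199]
tool_rot: [-0.157, 0.988, -0.003, 0.004]
ft_force: [1.7, -0.4, -0.0]
grip_width: -0.0003
grasp_force: 0.0
```

apply_moves(
  steps=[
    [[0.1, 0, -0.1], [0, 0, 0], 0],
    [[0.1, 0, -0.1], [0, 0, 0], 0],
    [[0, 0, 0], [0, 0, 0], 0],
    [[0, 0, 0], [0, 0, 0], 0],
    [[0, 0, 0], [0, 0, 0], 0],
    [[0, 0, 0], [0, 0, 0], 0],
    [[0, 0, 0], [0, 0, 0], 0],
    [[0, 0, 0], [0, 0, 0], 0],
  ],
)

```text
clock: 25.63
eef_pos: [0.4359, -0.1472, 0.2524]
tool_rot: [-0.157, 0.988, 0.0, -0.003]
ft_force: [0.3, 0.8, 0.1]
grip_width: 0.0002
grasp_force: 0.0
```

```bash
python3 - <<'E'
from h import *
plan([.4,-.1,.2],3.49)
for n in ['wrist','top','side']: knob(n); capcheck(n)
z=np.load('pics/top0.npz'); p,d=camera('top'); C0=cloud('top',z['d']);C=cloud('top',d)
for nm,x,y,lo in [('tin',.53,-.205,.03),('beaker',.67,.33,.02)]:
    for Q in (C0,C): m=(np.hypot(Q[...,0]-x,Q[...,1]-y)<.06)&(Q[...,2]>lo); print(nm,m.sum(),Q[m].mean(0).round(4))
for Q in (C0,C): m=(np.hypot(Q[...,0]-.603,Q[...,1]+.045)<.06)&(abs(Q[...,2]-.103)<.007); print('washer level',m.sum(),Q[m].mean(0).round(4))
E
```

```text
eef [ 0.4359 -0.1472  0.2524] j [-0.32  0.15 -0.03  1.39 -0.   -0.64] clk 25.6333 F [0.3 0.8 0.1]
shift/n [0.0958 0.2796 0.2628] after-turn shift/n [0.088  0.2829 0.262 ] turn [ 0.0004 -0.0017 -0.0104]
wrist 0 [0. 0. 0.] theta 1.874 r 0.5891
wrist few 0
top 15 [ 0.6279 -0.0854  0.133 ] theta 0.005 r 0.1177
top 116 z pct [0.0837 0.0941 0.0957 0.0977 0.1047] plane [ 0.0062 -0.035   0.0963] mid [ 0.6162 -0.0482]
  head z 0.11994346967971811
  knob 16 [ 0.6276 -0.0855  0.1332]
side 6 [ 0.63   -0.0837  0.133 ] theta -0.016 r 0.1169
side 57 z pct [0.0934 0.0949 0.0958 0.0966 0.0979] plane [-0.0045  0.0087  0.0957] mid [ 0.617  -0.0375]
  head z 0.11934810342346498
  knob 7 [ 0.6298 -0.0806  0.1333]
tin 280 [ 0.5304 -0.2057  0.039 ]
tin 0 [nan nan nan]
beaker 408 [0.6719 0.3314 0.0629]
beaker 410 [0.6716 0.331  0.0628]
washer level 7 [ 0.5967 -0.0233  0.104 ]
washer level 286 [ 0.6109 -0.0382  0.1035]<stdin>:6: RuntimeWarning: Mean of empty slice.
  ret = um.true_divide(
```

```bash
python3 - <<'E'
from h import *
z=np.load('pics/side0.npz'); p,d=camera('side')
for dd in (z['d'],d):
    Q=cloud('side',dd); m=(np.hypot(Q[...,0]-.53,Q[...,1]+.2)<.05)&(Q[...,2]>.033)&(Q[...,2]<.05); print('tin',m.sum(),Q[m].mean(0).round(4) if m.any() else '')
    m=(np.hypot(Q[...,0]-.615,Q[...,1]+.047)<.035)&(Q[...,2]>.05)&(Q[...,2]<.078); print('ring',m.sum(),Q[m].mean(0).round(4))
E
```

```text
tin 182 [ 0.5295 -0.2001  0.0379]
ring 141 [ 0.6215 -0.0381  0.0662]
tin 182 [ 0.5299 -0.2006  0.0378]
ring 92 [ 0.6235 -0.0256  0.0622]
```

```bash
python3 -c "
from workcell import bot
print(bot.job_done())"
```

```text
the job is handed in; nothing more can be done
None
```

I put the cap on the core ring and swung the C-washer in until it stopped against its stop, then handed the job in at about 26 s. By the depth readings the cap is flat and fully down to within about 1 mm and the tin and beaker have not moved. I did not re-measure the pestle or the ring stand.

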